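# Collect the corked bottles into the ringed tray

### The arm

A 6-joint arm with a two-finger parallel gripper is mounted at the origin on the work surface. World frame = base frame: x ahead of the robot, y to its left, z up, the work surface at z = 0. Lengths are in m, angles in rad, forces in N, time in s.
With the tool pointing down it reaches from about 0.35 to 0.875 m from the base axis. Payload 4.2 kg.
Tool frame: the origin (TCP) lies on the mounting face of the last link; the fingertips stand 173 mm ahead of it and the grasp point (between the pads) lies 155 mm ahead of it; z points along the fingers, y is the line along which they close (so a half turn about z gives the same grasp; the last joint's range is limited). The gripper opens to 85 mm and grips with 20 to 120 N. Pads are 22 mm wide; open, the fingers measure 114 mm over their backs; the gripper's body (76 mm by 85 mm) begins 54 mm behind the grasp point. The pads swing forward as they close: fully open they stand 13 mm farther back than shut.
Start: joints at [-0.842, 0.385, 0.008, 0, -1.194, -0.259], TCP at [0.283, -0.557, 0.405] pointing down, gripper open.
Joint ranges: [-3.14, 3.14], [-1.21, 2.06], [-1.07, 1.41], [-3.16, 2.05], [-2.99, -0.16], [-3.1, 3.1]. Speed limits (rad/s): [2.79, 2.79, 3.14, 3.14, 3.14, 3.14].

### API

Orientations are given as a rotation vector (axis times angle).
In Python, from station import * gives the robot as it stands. The module is installed in compiled form; this text tells all that it offers.
- The arm moves only by the tool drive_tool, never from a script. Its arguments are lists of equal length, an entry for each row: "linear": the shift along the tool's x, y, z as a fraction of full scale, a list of three; "twist": the turn, a rotation vector about the tool's x, y, z as a fraction of full scale, a list of three; "hand": the closure, from 0 (fully open) to 1 (shut). A call has 1 to 5 rows; each row shifts and turns the commanded pose from where the row before left it, along the tool's axes as they then stand; what a row does not reach is not made up. Full scale, the value 1, is 30 mm for a shift and 4 degrees for a turn. A row lasts 1/12 s, in which the tool goes at most 41.7 mm and 7.16 degrees, less where a joint would pass 70% of its speed; a pose out of reach is approached as far as the arm can. A call with a number of a shift or a turn outside -1 to 1 is refused whole. A call with a gripper value outside its range is refused whole. The fingers move at their own pace and stop on an object; the grip force is fixed at half the most. Time passes only in rows, so rows that do not move let the fingers close. It gives the time, the measured TCP pose, the force, the opening and the grip force at its end, in the units of the state.
- state(): the state, without advancing time (a new reading comes with each control period).
- grab_frame(name): name is "side" or "top"; returns a dict with "frame" (420x560x3 uint8, blue, green, red), "z_map" (420x560 float32, m along the optical axis (not along the pixel's ray), 0 where there is no reading), "K" (3x3 intrinsics, pixels), "rvec" (rotation vector, rad) and "tvec" (3), from world to camera coordinates, as OpenCV has them. Camera axes: x right, y down, z forward; pixel columns grow to the right and rows downward; lengths in m; the calibration is good to about 2 mm. A picture is of the moment at which its call begins.
- close_job(): hands the job in; it is judged then, once.
The state is a dict: "t": time; "qpos": joint angles; "qd": joint speeds; "tau": joint torques, N m; "tool_pos": TCP position; "tool_rot": TCP orientation; "contact_force": force on the tool from outside, world axes, zero at the start; "ft_torque": the same for the moment, N m; "opening": finger opening in m; "grasp_force": force on a finger pad.
Only numpy, scipy, OpenCV 4.12 (cv2) and the standard library are available. Lean on these libraries where they do the work, as an engineer would, in place of code of your own. Each camera call takes 0.05 s, during which the arm holds its last target. There are 200 camera calls.

### The job

Put away the three round corked bottles: stand each upright in the tray inside the wooden ring made for its size - large bottle in the widest ring, medium in the middle-sized one, small in the narrowest - standing on the tray floor. They are glass, so set them down gently (no dropping) and knock none of the bottles over; leave the square bottle and the bottle without a cork standing where they are.

Things in the scene. Friction and masses are not known exactly. Their poses are not given: they have to be found in the camera images.
- bottle_large: Large round brown-glass bottle with a cork: body 64 mm across up to 94 mm, short sloping shoulder to 106 mm, 146 mm tall in all, about 0.3 kg. The top 40 mm (glass neck, then cork) is one straight round grip 24 mm across. Fixed as one piece. Origin: centre of the underside, z up.
- bottle_medium: Medium round brown-glass bottle with a cork: body 48 mm across up to 70 mm, shoulder to 82 mm, 122 mm tall in all, about 0.18 kg. The top 40 mm (glass neck, then cork) is one straight round grip 24 mm across. Fixed as one piece. Origin: centre of the underside, z up.
- bottle_small: Small round brown-glass bottle with a cork: body 34 mm across up to 46 mm, shoulder to 58 mm, 98 mm tall in all, about 0.1 kg. The top 40 mm (glass neck, then cork) is one straight round grip 24 mm across. Fixed as one piece. Origin: centre of the underside, z up.
- bottle_square: Look-alike: square brown-glass bottle with a cork, body 46 mm by 46 mm, 122 mm tall; stays. Origin: centre of the underside, z up.
- bottle_open: Look-alike: round brown-glass bottle without a cork (dark open mouth), body 48 mm across, 102 mm tall; stays. Origin: centre of the underside, z up.
- tray: Low open plywood tray, fixed to the bench, 330 mm (its x) by 122 mm (its y), walls 6 mm thick and 30 mm high, floor 6 mm thick. Three wooden rings stand on its floor in a row along its x, 100 mm apart, in any order of size. Origin: centre of the underside.
- ring_wide: Widest of the three dark wooden rings fixed on the tray floor: inside diameter 80 mm, 5 mm thick, 20 mm high, open in the middle, where the tray floor shows. Origin: centre of its underside, which is the top of the tray floor (6 mm above the bench), z up. Place for the large bottle.
- ring_mid: Middle-sized of the three dark wooden rings fixed on the tray floor: inside diameter 64 mm, 5 mm thick, 20 mm high, open in the middle, where the tray floor shows. Origin: centre of its underside, which is the top of the tray floor (6 mm above the bench), z up. Place for the medium bottle.
- ring_narrow: Narrowest of the three dark wooden rings fixed on the tray floor: inside diameter 50 mm, 5 mm thick, 20 mm high, open in the middle, where the tray floor shows. Origin: centre of its underside, which is the top of the tray floor (6 mm above the bench), z up. Place for the small bottle.
Mind the look-alikes: they are no part of the job. Leave any purple look-alike of the bottle_large alone.

How it is judged:
At the end, for the whole second after the job is handed in: Each round corked bottle stands on the tray floor inside its ring (axis within 13 mm of the ring's centre, underside within 6 mm of the tray floor, tilt under 0.1 rad), released and at rest; the square bottle and the uncorked bottle stand upright within 30 mm of where they began (horizontal distance between bottle_large and ring_wide below 0.013 m and z of bottle_large in the frame of ring_wide between -0.006 and 0.006 m and angle between each of bottle_large, bottle_medium, bottle_small, bottle_square, bottle_open's own z axis and vertical below 0.1 rad and linear speed of each of bottle_large, bottle_medium, bottle_small below 0.02 m/s and angular speed of each of bottle_large, bottle_medium, bottle_small below 0.2 rad/s and horizontal distance between bottle_medium and ring_mid below 0.013 m and z of bottle_medium in the frame of ring_mid between -0.006 and 0.006 m and horizontal distance between bottle_small and ring_narrow below 0.013 m and z of bottle_small in the frame of ring_narrow between -0.006 and 0.006 m and distance of each of bottle_square, bottle_open from where it was at the start of the episode below 0.03 m); the robot touches nothing.
It fails at once if a look-alike bottle (square, or without cork) is moved more than 30 mm or tipped (distance of any of bottle_square, bottle_open from where it was at the start of the episode above 0.03 m or angle between any of bottle_square, bottle_open's own z axis and vertical above 0.4 rad).
It fails at once if a corked round bottle is knocked over (angle between any of bottle_large, bottle_medium, bottle_small's own z axis and vertical above 0.7 rad).
It fails at once if a bottle is banged or rammed into the tray or a ring (over 80 N) (contact force between any of bottle_large, bottle_medium, bottle_small and tray above 80 N or contact force between any of bottle_large, bottle_medium, bottle_small and ring_wide above 80 N or contact force between any of bottle_large, bottle_medium, bottle_small and ring_mid above 80 N or contact force between any of bottle_large, bottle_medium, bottle_small and ring_narrow above 80 N).
It fails at once if a bottle is dropped (falls out of the fingers at over 0.6 m/s, a fall of about 20 mm) ((linear speed of bottle_large above 0.6 m/s and contact force between bottle_large and the fingers below 0.3 N) or (linear speed of bottle_medium above 0.6 m/s and contact force between bottle_medium and the fingers below 0.3 N) or (linear speed of bottle_small above 0.6 m/s and contact force between bottle_small and the fingers below 0.3 N)).
It also fails if it takes over 88 s, if anything falls off the work surface, if the arm or the gripper's body presses on something with over 40 N, if the wrist force passes 120 N, or if a joint passes its speed limit or range.

## Working session

There is one attempt and no reset: what is moved stays moved. The work goes in short steps, Python scripts to look and compute and a tool call to move; the robot and the scene stay as the last step left them, time stands still between calls to the robot, and variables do not carry over. Pictures are saved under pics/ and viewed, at most 14 in all, crops included, and the job is handed in when it is done.

Besides the shell and the picture viewer there is one more tool, called after "Request:" as name(argument=value, ...), one argument or row to a line, values as JSON. drive_tool: Moves the arm, as the interface text tells. Shift numbers are shares of 30 mm and turn numbers shares of 4 degrees, none past 1 either way. Its arguments: {"type":"object","properties":{"linear":{"type":"array"},"twist":{"type":"array"},"hand":{"type":"array"}},"required":["linear","twist","hand"]}

```bash
mkdir -p pics && python3 - <<'E'
from station import *
import cv2,numpy as np
s=state();print(s['t'],s['tool_pos'],s['tool_rot'],s['opening'])
for n in('side','top'):
    d=grab_frame(n);cv2.imwrite(f'pics/{n}0.png',d['frame']);np.savez(f'{n}0.npz',**d)
    R=cv2.Rodrigues(d['rvec'])[0];print(n,d['K'].tolist(),(-R.T@d['tvec'].ravel()).round(3),R[2].round(3))
E
```

```text
0.0 [ 0.28288634 -0.55708316  0.40363097] [ 0.73074827 -3.05480399 -0.00329111] 0.08523142307430237
side [[390.9071223106362, 0.0, 279.47853976502205], [0.0, 390.9071223106362, 217.75887995680657], [0.0, 0.0, 1.0]] [0.349 0.466 0.58 ] [ 0.218 -0.668 -0.712]
top [[452.84196917211835, 0.0, 285.58633956730864], [0.0, 452.84196917211835, 213.4125740203825], [0.0, 0.0, 1.0]] [ 0.304 -0.052  1.034] [ 0.187  0.009 -0.982]
```

View pics/side0.png

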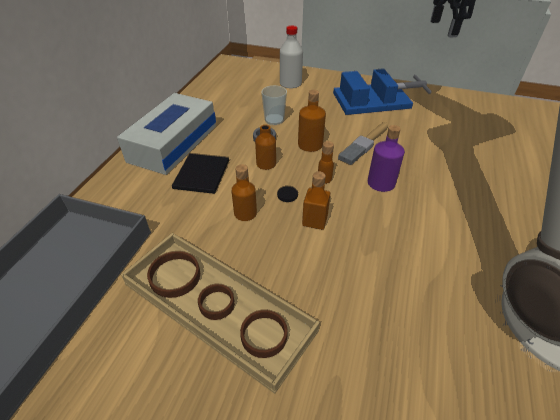

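View pics/top0.png

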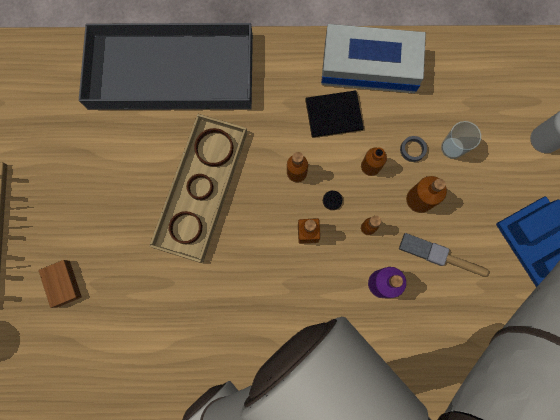

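The side view shows these round, corked brown bottles:
- large: side (312,125), top (428,192)
- medium: side (244,197), top (297,168)
- small: side (327,163), top (371,226)

The look-alikes are square at side (317,205), top (309,231); open with a dark mouth at side (265,150), top (375,160); and purple at side (385,165), top (388,283). The rings in the top view are at about (214,147) wide, (186,228) mid and (200,187) narrow.

Next I'll measure them and make a confirming crop.

```bash
cat > h.py <<'E'
import numpy as np,cv2
def cam(d): 
    R=cv2.Rodrigues(d['rvec'])[0]; return R,-R.T@np.ravel(d['tvec']),d['K']
def ray(d,u,v):
    R,c,K=cam(d); r=R.T@np.linalg.inv(K)@[u,v,1]; return c,r/np.linalg.norm(r)
def onplane(d,u,v,z):
    c,r=ray(d,u,v); return c+r*(z-c[2])/r[2]
def proj(d,p): return cv2.projectPoints(np.float64(p).reshape(-1,1,3),np.float64(d['rvec']),np.float64(d['tvec']),d['K'],None)[0].reshape(-1,2)
def tri(a,ua,b,ub):
    ca,ra=ray(a,*ua);cb,rb=ray(b,*ub)
    t=np.linalg.lstsq(np.c_[ra,-rb],cb-ca,rcond=None)[0]; pa=ca+t[0]*ra;pb=cb+t[1]*rb
    return (pa+pb)/2,np.linalg.norm(pa-pb)
def cloud(d):
    R,c,K=cam(d);v,u=np.mgrid[:420,:560];z=d['z_map']
    P=np.stack([(u-K[0,2])/K[0,0]*z,(v-K[1,2])/K[1,1]*z,z],-1)
    W=(P-np.ravel(d['tvec']))@R; W[z==0]=np.nan; return W
E
python3 - <<'E'
from h import *
S=np.load('side0.npz');T=np.load('top0.npz')
B={'large':((312,125),(428,192)),'medium':((244,197),(297,168)),'small':((327,163),(371,226)),'square':((317,205),(309,231)),'open':((265,150),(375,160)),'purple':((385,165),(388,283))}
WS,WT=cloud(S),cloud(T)
for n,(s,t) in B.items():
    out=[];uv=[]
    for d,W,c in((S,WS,s),(T,WT,t)):
        m=np.zeros((420,560),bool);m[max(0,c[1]-55):c[1]+30,c[0]-28:c[0]+28]=1
        bc=np.nanmedian(W[c[1]-3:c[1]+4,c[0]-3:c[0]+4].reshape(-1,3),0)
        m&=(np.hypot(W[...,0]-bc[0],W[...,1]-bc[1])<.06)&(W[...,2]>.03)
        zt=np.nanpercentile(W[m][:,2],98); k=m&(W[...,2]>zt-.004)
        vv,uu=np.nonzero(k);uv.append((uu.mean(),vv.mean()));p=W[k]
        out+=[zt.round(4),((p.min(0)+p.max(0))/2).round(4),k.sum()]
    print(n,*out,'| tri',*[np.round(q,4) for q in tri(S,uv[0],T,uv[1])],np.round(uv,1).tolist())
for nm,d,cs in(('side',S,[(174,274),(264,333),(217,302)]),('top',T,[(214,147),(186,228),(200,187)])):
    f=d['frame'];hsv=cv2.cvtColor(f,cv2.COLOR_BGR2HSV)
    m=((f.max(2)<85)).astype(np.uint8)
    m=cv2.morphologyEx(m,cv2.MORPH_CLOSE,np.ones((3,3)))
    n,l,st,ce=cv2.connectedComponentsWithStats(m)
    for c in cs:
        j=min((i for i in range(1,n) if st[i,4]>80),key=lambda i:np.hypot(*(st[i,:2]+st[i,2:4]/2-c)))
        cn=max(cv2.findContours((l==j).astype(np.uint8),0,1)[0],key=cv2.contourArea)
        P=np.array([onplane(d,*q,0.026)[:2] for q in cn[:,0]])
        e=cv2.fitEllipse(np.float32(P*1000)); W=cloud(d)[l==j]
        print(nm,c,st[j].tolist(),np.round(e[0],1),np.round(e[1],1),'zmax',np.nanpercentile(W[:,2],[50,90]).round(4))
a=cv2.resize(S['frame'][80:240,220:420],None,fx=4,fy=3.75,interpolation=2)
cv2.imwrite('pics/crop.png',a)
E
```

```text
large 0.1446 [ 0.5346 -0.3539  0.1433] 51 0.1478 [ 0.5332 -0.3545  0.1465] 104 | tri [ 0.5349 -0.3552  0.1423] 0.0008 [[313.4, 92.2], [439.2, 183.8]]
medium 0.1212 [ 0.6004 -0.068   0.1198] 90 0.1244 [ 0.5986 -0.0692  0.1238] 84 | tri [ 0.6    -0.0694  0.1187] 0.0001 [[241.2, 168.1], [297.6, 156.7]]
small 0.0974 [ 0.4676 -0.2307  0.096 ] 63 0.1007 [ 0.466  -0.2313  0.0997] 86 | tri [ 0.4674 -0.2313  0.0956] 0.0003 [[328.0, 144.1], [374.8, 220.6]]
square 0.1214 [ 0.4549 -0.0946  0.1201] 94 0.1247 [ 0.4538 -0.0939  0.1238] 91 | tri [ 0.4549 -0.094   0.1192] 0.0006 [[318.8, 175.3], [310.0, 224.8]]
open 0.102 [ 0.6152 -0.2441  0.1014] 57 0.1045 [ 0.6137 -0.2434  0.1035] 87 | tri [ 0.615  -0.2434  0.1001] 0.0006 [[264.8, 127.4], [378.4, 152.7]]
purple 0.1448 [ 0.3413 -0.2588  0.1436] 72 0.1475 [ 0.3407 -0.2593  0.1466] 106 | tri [ 0.3409 -0.2599  0.1426] 0.0008 [[394.0, 128.2], [396.4, 280.7]]
side (174, 274) [148, 252, 53, 46, 856] [651.6 133.3] [88.2 98.3] zmax [0.0182 0.0251]
side (264, 333) [241, 310, 47, 48, 763] [463.6 190.7] [71.3 78.1] zmax [0.0206 0.0253]
side (217, 302) [198, 285, 37, 35, 576] [557.5 162. ] [58.6 66.1] zmax [0.0192 0.0251]
top (214, 147) [187, 174, 27, 27, 264] [559.  153.3] [57.7 63.2] zmax [0.0241 0.0284]
top (186, 228) [169, 212, 34, 32, 323] [464.5 182.7] [70.9 76.2] zmax [0.0246 0.0284]
top (200, 187) [187, 174, 27, 27, 264] [559.  153.3] [57.7 63.2] zmax [0.0241 0.0284]
```

View pics/crop.png

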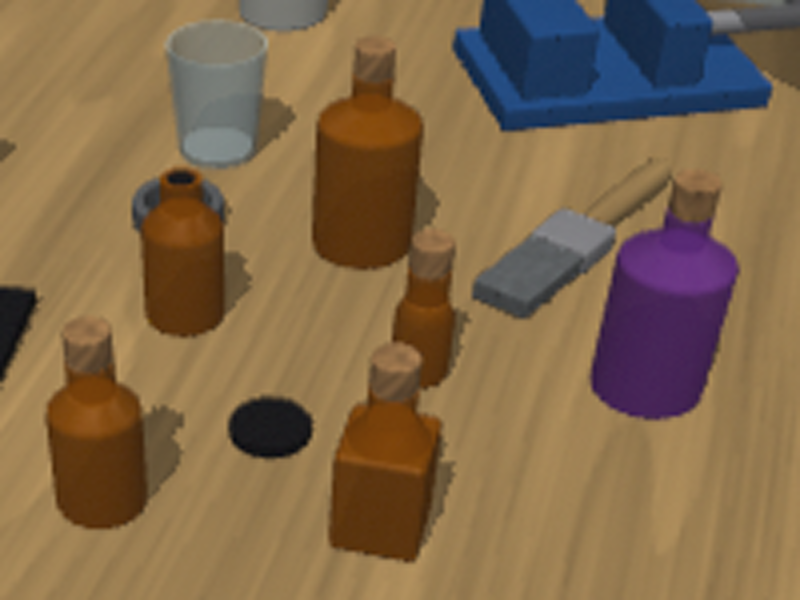

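The crop confirms three round corked brown bottles: large (370,150), medium (95,420) and small (428,310), in crop pixels. The open one at (182,250), square at (385,450) and purple at (655,300) stay. Now I'll refine the ring centres from the points on their top faces.

```bash
python3 - <<'E'
from h import *
from scipy.optimize import least_squares
for nm,zt in(('side',.026),('top',.028)):
    d=np.load(nm+'0.npz');W=cloud(d);f=d['frame']
    for n,g,r in(('wide',(.652,.130),.0425),('mid',(.464,.187),.0345),('nar',(.558,.157),.0275)):
        c=np.array(g)
        for k in range(6):
            m=(abs(W[...,2]-zt)<.0025)&(abs(np.hypot(W[...,0]-c[0],W[...,1]-c[1])-r)<(.012 if k<2 else .006))
            p=W[m][:,:2];q=least_squares(lambda x:np.hypot(*(p-x[:2]).T)-x[2],[*c,r],loss='soft_l1',f_scale=.002).x;c=q[:2]
        v,u=np.nonzero(m)
        pr=np.array([onplane(d,a,b,.026)[:2] for a,b in zip(u,v)]);q2=least_squares(lambda x:np.hypot(*(pr-x[:2]).T)-x[2],[*c,r]).x
        print(nm,n,len(p),q.round(4),q2.round(4))
E
```

```text
side wide 331 [0.6571 0.1269 0.0422] [0.6565 0.1275 0.0421]
side mid 376 [0.4664 0.1856 0.0342] [0.4662 0.1861 0.0341]
side nar 236 [0.5617 0.1561 0.0273] [0.5612 0.1568 0.0272]
top wide 184 [0.6562 0.1262 0.0423] [0.6567 0.1265 0.0424]
top mid 152 [0.4655 0.1851 0.0344] [0.4658 0.1854 0.0345]
top nar 119 [0.5607 0.1555 0.0273] [0.5611 0.1558 0.0273]
```

The ring centres agree between the two views, and the 100 mm spacing and the radii check out. The bottle heights match too (0.146, 0.122 and 0.098). I'll do small first, then medium, then large.

```bash
cat > go.py <<'E'
import sys,numpy as np
from station import *
from scipy.spatial.transform import Rotation as Ro
s=state();R=Ro.from_rotvec(s['tool_rot']).as_matrix();p=np.array(s['tool_pos'])
print('t',round(s['t'],2),p.round(4),'z',R[:,2].round(4),'open',round(s['opening'],4),'F',np.round(s['contact_force'],1),'grip',round(s['grasp_force'],1))
for a in sys.argv[1:]:
    q=np.array(eval(a));u=R.T@(q-p)/.03;print(a,u.round(3),'norm',np.linalg.norm(u).round(2));p=q
E
python3 go.py .467,-.231,.404 .467,-.231,.238 .467,-.231,.39 .5612,.156,.39
```

```text
t 0.1 [ 0.2829 -0.5571  0.4037] z [-0.001   0.0017 -1.    ] open 0.0857 F [0.4 0.6 0.3] grip 0.0
.467,-.231,.404 [-1.0392e+01  6.9160e+00  3.0000e-03] norm 12.48
.467,-.231,.238 [-1.000e-03 -1.100e-02  5.533e+00] norm 5.53
.467,-.231,.39 [ 1.000e-03  1.000e-02 -5.067e+00] norm 5.07
.5612,.156,.39 [-8.638 10.082  0.019] norm 13.28
```

Request:
drive_tool(
  linear=[
    [-0.86,0.57,0],
    [-0.86,0.57,0],
    [-0.86,0.57,0],
    [-0.86,0.57,0],
    [-0.86,0.57,0],
  ],
  twist=[
    [0,0,0],
    [0,0,0],
    [0,0,0],
    [0,0,0],
    [0,0,0],
  ],
  hand=[0,0,0,0,0],
)

```text
t: 0.52
tool_pos: [0.3596, -0.4213, 0.4042]
tool_rot: [0.73, -3.055, -0.001]
contact_force: [0.7, 0.2, 0.8]
opening: 0.0856
grasp_force: 0.0
```

Request:
drive_tool(
  linear=[
    [-0.86,0.57,0],
    [-0.86,0.57,0],
    [-0.86,0.57,0],
    [-0.86,0.57,0],
    [-0.86,0.57,0.5],
  ],
  twist=[
    [0,0,0],
    [0,0,0],
    [0,0,0],
    [0,0,0],
    [0,0,0],
  ],
  hand=[0,0,0,0,0],
)

```text
t: 0.93
tool_pos: [0.4367, -0.2869, 0.3921]
tool_rot: [-0.731, 3.051, -0.006]
contact_force: [1.2, 0.3, 0.3]
opening: 0.0854
grasp_force: 0.0
```

Request:
drive_tool(
  linear=[
    [-0.86,0.57,0.5],
    [-0.86,0.57,0.7],
    [-0.07,0.08,1],
    [0,0,0.3],
    [0,0,0],
  ],
  twist=[
    [0,0,0],
    [0,0,0],
    [0,0,0],
    [0,0,0],
    [0,0,0],
  ],
  hand=[0,0,0,0,0],
)

```text
t: 1.35
tool_pos: [0.4661, -0.2306, 0.3119]
tool_rot: [0.73, -3.049, -0.005]
contact_force: [-0.1, -0.4, -0.3]
opening: 0.0851
grasp_force: 0.0
```

```bash
python3 go.py .467,-.231,.238
```

```text
t 1.35 [ 0.4661 -0.2306  0.3119] z [-0.0071  0.0015 -1.    ] open 0.0851 F [-0.1 -0.4 -0.3] grip 0.0
.467,-.231,.238 [-0.036 -0.037  2.465] norm 2.47
```

Request:
drive_tool(
  linear=[
    [-0.03,-0.03,0.9],
    [0,0,0.8],
    [0,0,0.5],
    [0,0,0.26],
    [0,0,0],
  ],
  twist=[
    [0,0,0],
    [0,0,0],
    [0,0,0],
    [0,0,0],
    [0,0,0],
  ],
  hand=[0,0,0,0,0.4],
)

```text
t: 1.77
tool_pos: [0.4678, -0.2323, 0.2404]
tool_rot: [0.729, -3.054, -0.001]
contact_force: [0.0, -0.8, 0.6]
opening: 0.0754
grasp_force: 0.0
```

Request:
drive_tool(
  linear=[
    [0,0,0],
    [0,0,0],
    [0,0,0],
    [0,0,0],
    [0,0,0],
  ],
  twist=[
    [0,0,0],
    [0,0,0],
    [0,0,0],
    [0,0,0],
    [0,0,0],
  ],
  hand=[0.5,0.6,0.7,0.85,1],
)

```text
t: 2.18
tool_pos: [0.4686, -0.2316, 0.2422]
tool_rot: [-0.731, 3.053, -0.002]
contact_force: [-0.7, -0.2, 4.5]
opening: 0.0224
grasp_force: 58.8
```

Request:
drive_tool(
  linear=[
    [0,0,0],
    [0,0,0],
    [0,0,0],
    [0,0,0],
    [0,0,0],
  ],
  twist=[
    [0,0,0],
    [0,0,0],
    [0,0,0],
    [0,0,0],
    [0,0,0],
  ],
  hand=[1,1,1,1,1],
)

```text
t: 2.6
tool_pos: [0.4687, -0.2316, 0.2422]
tool_rot: [-0.732, 3.053, -0.002]
contact_force: [0.0, -0.2, 5.5]
opening: 0.0225
grasp_force: 58.9
```

Request:
drive_tool(
  linear=[
    [0,0,-0.2],
    [0,0,-0.5],
    [0,0,-0.8],
    [0,0,-1],
    [0,0,-1],
  ],
  twist=[
    [0,0,0],
    [0,0,0],
    [0,0,0],
    [0,0,0],
    [0,0,0],
  ],
  hand=[1,1,1,1,1],
)

```text
t: 3.02
tool_pos: [0.4675, -0.2312, 0.3464]
tool_rot: [0.73, -3.053, -0.002]
contact_force: [1.5, -0.5, -0.5]
opening: 0.0224
grasp_force: 58.8
```

```bash
python3 - <<'E'
from station import *
import cv2
cv2.imwrite('pics/s1.png',cv2.resize(grab_frame('side')['frame'][40:280,180:480],None,fx=2,fy=2))
E
python3 go.py .467,-.231,.39 .5612,.156,.39
```

```text
t 3.07 [ 0.4694 -0.2319  0.3535] z [ 0.01   -0.004  -0.9999] open 0.0224 F [ 1.7 -0.3  3.9] grip 58.9
.467,-.231,.39 [ 0.048  0.052 -1.218] norm 1.22
.5612,.156,.39 [-8.658 10.065 -0.02 ] norm 13.28
```

View pics/s1.png

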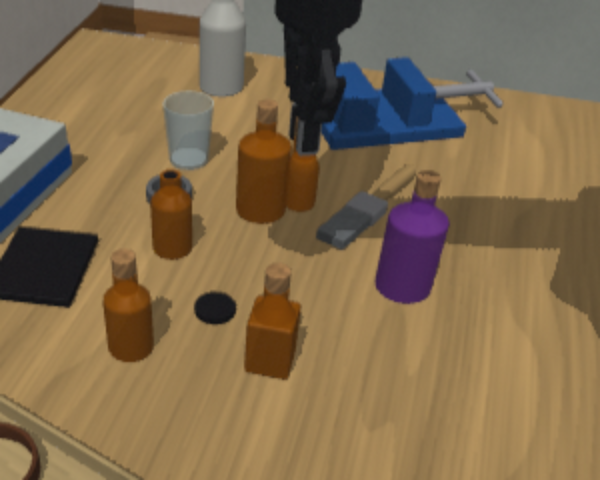

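The small bottle is held upright (crop (300,180)) and nothing else has moved. The underside sits 0.242 m below the TCP, so it will touch down at TCP z of about 0.248.

Request:
drive_tool(
  linear=[
    [0,0,-0.9],
    [-0.2,0.25,-0.35],
    [-0.5,0.6,0],
    [-0.64,0.74,0],
    [-0.64,0.74,0],
  ],
  twist=[
    [0,0,0],
    [0,0,0],
    [0,0,0],
    [0,0,0],
    [0,0,0],
  ],
  hand=[1,1,1,1,1],
)

```text
t: 3.48
tool_pos: [0.4891, -0.141, 0.383]
tool_rot: [0.729, -3.056, -0.001]
contact_force: [0.3, -0.6, -1.3]
opening: 0.0226
grasp_force: 59.0
```

Request:
drive_tool(
  linear=[
    [-0.64,0.74,0],
    [-0.64,0.74,0],
    [-0.64,0.74,0],
    [-0.64,0.74,0],
    [-0.64,0.74,0],
  ],
  twist=[
    [0,0,0],
    [0,0,0],
    [0,0,0],
    [0,0,0],
    [0,0,0],
  ],
  hand=[1,1,1,1,1],
)

```text
t: 3.9
tool_pos: [0.5245, 0.0023, 0.3827]
tool_rot: [0.731, -3.054, -0.001]
contact_force: [0.8, -0.9, -1.4]
opening: 0.0224
grasp_force: 59.0
```

Request:
drive_tool(
  linear=[
    [-0.64,0.74,0],
    [-0.64,0.74,0],
    [-0.64,0.74,0],
    [-0.6,0.7,0],
    [-0.4,0.4,0],
  ],
  twist=[
    [0,0,0],
    [0,0,0],
    [0,0,0],
    [0,0,0],
    [0,0,0],
  ],
  hand=[1,1,1,1,1],
)

```text
t: 4.32
tool_pos: [0.5577, 0.1317, 0.3825]
tool_rot: [0.734, -3.054, -0.001]
contact_force: [0.7, -1.0, -0.9]
opening: 0.0228
grasp_force: 59.0
```

```bash
python3 go.py .5612,.156,.29 .5612,.156,.249
```

```text
t 4.32 [0.5577 0.1317 0.3825] z [-1.e-03  2.e-04 -1.e+00] open 0.0228 F [ 0.7 -1.  -0.9] grip 59.0
.5612,.156,.29 [-0.475  0.667  3.083] norm 3.19
.5612,.156,.249 [-1.000e-03 -1.000e-03  1.367e+00] norm 1.37
```

Request:
drive_tool(
  linear=[
    [-0.4,0.5,0.3],
    [-0.06,0.12,0.7],
    [0,0,0.9],
    [0,0,0.6],
    [0,0,0],
  ],
  twist=[
    [0,0,0],
    [0,0,0],
    [0,0,0],
    [0,0,0],
    [0,0,0],
  ],
  hand=[1,1,1,1,1],
)

```text
t: 4.73
tool_pos: [0.56, 0.1512, 0.3033]
tool_rot: [0.727, -3.045, 0.002]
contact_force: [-0.6, -1.6, -1.5]
opening: 0.0224
grasp_force: 59.0
```

```bash
python3 go.py .5612,.156,.249
python3 - <<'E'
from station import *
import cv2
cv2.imwrite('pics/s2.png',cv2.resize(grab_frame('side')['frame'][180:390,100:360],None,fx=2.5,fy=2.5))
E
```

```text
t 4.73 [0.56   0.1512 0.3033] z [-0.0099 -0.004  -0.9999] open 0.0224 F [-0.6 -1.6 -1.5] grip 59.0
.5612,.156,.249 [-0.127  0.122  1.81 ] norm 1.82
```

View pics/s2.png

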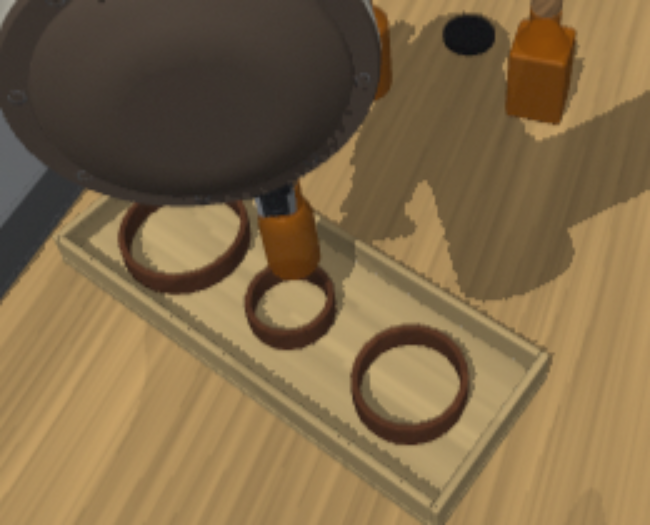

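The bottle hangs just above the narrow ring, with its lower edge at crop (293,275). I'll fine-centre it and then lower slowly.

Request:
drive_tool(
  linear=[
    [-0.12,0.12,0.2],
    [0,0,0.4],
    [0,0,0.4],
    [0,0,0.4],
    [0,0,0],
  ],
  twist=[
    [0,0,0],
    [0,0,0],
    [0,0,0],
    [0,0,0],
    [0,0,0],
  ],
  hand=[1,1,1,1,1],
)

```text
t: 5.2
tool_pos: [0.5631, 0.1564, 0.2655]
tool_rot: [0.73, -3.054, 0.0]
contact_force: [-1.7, -1.6, -1.6]
opening: 0.0223
grasp_force: 59.0
```

```bash
python3 go.py .5612,.156,.249
```

```text
t 5.2 [0.5631 0.1564 0.2655] z [-1.6e-03 -5.0e-04 -1.0e+00] open 0.0223 F [-1.7 -1.6 -1.6] grip 59.0
.5612,.156,.249 [0.062 0.016 0.549] norm 0.55
```

Request:
drive_tool(
  linear=[
    [0.06,0,0.2],
    [0,0,0.15],
    [0,0,0.1],
    [0,0,0.05],
    [0,0,0],
  ],
  twist=[
    [0,0,0],
    [0,0,0],
    [0,0,0],
    [0,0,0],
    [0,0,0],
  ],
  hand=[1,1,1,1,1],
)

```text
t: 5.62
tool_pos: [0.5617, 0.1555, 0.2514]
tool_rot: [-0.731, 3.055, 0.0]
contact_force: [0.6, -0.3, -1.2]
opening: 0.0224
grasp_force: 59.0
```

```bash
python3 go.py .5612,.156,.247
```

```text
t 5.62 [0.5617 0.1555 0.2514] z [ 1.e-04  0.e+00 -1.e+00] open 0.0224 F [ 0.6 -0.3 -1.2] grip 59.0
.5612,.156,.247 [0.008 0.022 0.148] norm 0.15
```

Request:
drive_tool(
  linear=[
    [0,0,0.07],
    [0,0,0.05],
    [0,0,0],
    [0,0,0],
    [0,0,0],
  ],
  twist=[
    [0,0,0],
    [0,0,0],
    [0,0,0],
    [0,0,0],
    [0,0,0],
  ],
  hand=[1,1,1,1,1],
)

```text
t: 6.03
tool_pos: [0.5619, 0.1556, 0.2483]
tool_rot: [-0.731, 3.054, 0.0]
contact_force: [0.0, -0.0, 1.6]
opening: 0.0223
grasp_force: 59.2
```

The wrist force went from -1.2 to +1.6 N, so the bottle is on the floor. Releasing.

Request:
drive_tool(
  linear=[
    [0,0,0],
    [0,0,0],
    [0,0,0],
    [0,0,0],
    [0,0,0],
  ],
  twist=[
    [0,0,0],
    [0,0,0],
    [0,0,0],
    [0,0,0],
    [0,0,0],
  ],
  hand=[0.6,0.5,0.3,0.1,0],
)

```text
t: 6.45
tool_pos: [0.5616, 0.1555, 0.2477]
tool_rot: [0.731, -3.055, 0.0]
contact_force: [-0.8, 0.7, 0.3]
opening: 0.0769
grasp_force: 0.0
```

Request:
drive_tool(
  linear=[
    [0,0,0],
    [0,0,-0.3],
    [0,0,-0.7],
    [0,0,-1],
    [0,0,-1],
  ],
  twist=[
    [0,0,0],
    [0,0,0],
    [0,0,0],
    [0,0,0],
    [0,0,0],
  ],
  hand=[0,0,0,0,0],
)

```text
t: 6.87
tool_pos: [0.5615, 0.1554, 0.3389]
tool_rot: [0.731, -3.054, 0.001]
contact_force: [0.9, 0.8, 0.1]
opening: 0.0853
grasp_force: 0.0
```

```bash
python3 go.py .5996,-.069,.345 .5996,-.069,.267
```

```text
t 6.87 [0.5615 0.1554 0.3389] z [-0.0014 -0.001  -1.    ] open 0.0853 F [0.9 0.8 0.1] grip 0.0
.5996,-.069,.345 [ 2.254 -7.245 -0.199] norm 7.59
.5996,-.069,.267 [-5.0e-03  1.0e-03  2.6e+00] norm 2.6
```

Request:
drive_tool(
  linear=[
    [0.28,-0.9,-0.2],
    [0.28,-0.9,0],
    [0.28,-0.9,0],
    [0.28,-0.9,0],
    [0.28,-0.9,0],
  ],
  twist=[
    [0,0,0],
    [0,0,0],
    [0,0,0],
    [0,0,0],
    [0,0,0],
  ],
  hand=[0,0,0,0,0],
)

```text
t: 7.28
tool_pos: [0.5853, 0.0149, 0.3449]
tool_rot: [-0.732, 3.054, -0.0]
contact_force: [0.5, -0.5, 0.0]
opening: 0.0856
grasp_force: 0.0
```

Request:
drive_tool(
  linear=[
    [0.28,-0.9,0],
    [0.28,-0.9,0],
    [0.29,-0.95,0],
    [0,0,0],
    [0,0,0],
  ],
  twist=[
    [0,0,0],
    [0,0,0],
    [0,0,0],
    [0,0,0],
    [0,0,0],
  ],
  hand=[0,0,0,0,0],
)

```text
t: 7.7
tool_pos: [0.5999, -0.0704, 0.3442]
tool_rot: [-0.727, 3.056, -0.0]
contact_force: [0.4, 0.1, 0.1]
opening: 0.0854
grasp_force: 0.0
```

```bash
python3 go.py .5996,-.069,.267
python3 - <<'E'
from station import *
import cv2
d=grab_frame('side');cv2.imwrite('pics/s3.png',cv2.resize(d['frame'][60:390,100:400],None,fx=1.8,fy=1.8))
E
```

```text
t 7.7 [ 0.5999 -0.0704  0.3442] z [ 3.e-04  1.e-04 -1.e+00] open 0.0854 F [0.4 0.1 0.1] grip 0.0
.5996,-.069,.267 [-0.011  0.045  2.573] norm 2.57
```

View pics/s3.png

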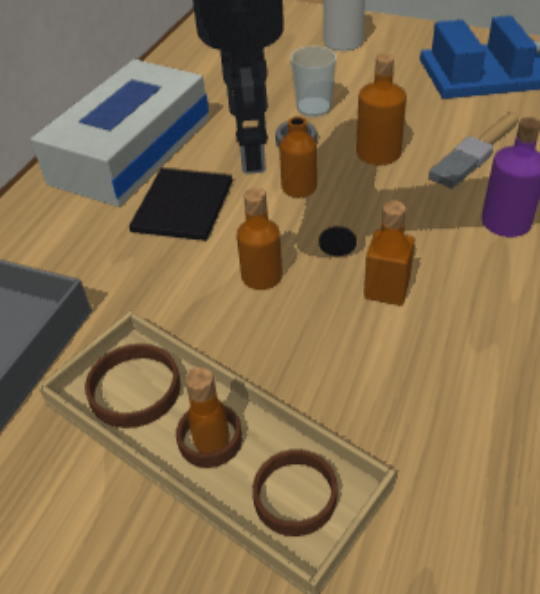

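The small bottle stands in the narrow ring (crop (208,420)), and the fingers are above the medium one (258,200). Next is the medium grasp, 5 mm higher on the neck this time.

Request:
drive_tool(
  linear=[
    [0,0.04,0.9],
    [0,0,0.8],
    [0,0,0.6],
    [0,0,0.27],
    [0,0,0],
  ],
  twist=[
    [0,0,0],
    [0,0,0],
    [0,0,0],
    [0,0,0],
    [0,0,0],
  ],
  hand=[0,0,0,0,0.4],
)

```text
t: 8.17
tool_pos: [0.5988, -0.0668, 0.2649]
tool_rot: [0.732, -3.051, -0.001]
contact_force: [-0.1, 0.6, -0.0]
opening: 0.0756
grasp_force: 0.0
```

Request:
drive_tool(
  linear=[
    [0,0,0],
    [0,0,0],
    [0,0,0],
    [0,0,0],
    [0,0,0],
  ],
  twist=[
    [0,0,0],
    [0,0,0],
    [0,0,0],
    [0,0,0],
    [0,0,0],
  ],
  hand=[0.5,0.6,0.7,0.85,1],
)

```text
t: 8.58
tool_pos: [0.5998, -0.068, 0.2681]
tool_rot: [-0.731, 3.053, -0.001]
contact_force: [-0.6, 0.2, 3.0]
opening: 0.0224
grasp_force: 58.7
```

Request:
drive_tool(
  linear=[
    [0,0,0],
    [0,0,0],
    [0,0,0],
    [0,0,0],
    [0,0,0],
  ],
  twist=[
    [0,0,0],
    [0,0,0],
    [0,0,0],
    [0,0,0],
    [0,0,0],
  ],
  hand=[1,1,1,1,1],
)

```text
t: 9.0
tool_pos: [0.5999, -0.068, 0.2681]
tool_rot: [-0.731, 3.053, -0.001]
contact_force: [0.6, 0.1, 6.0]
opening: 0.0224
grasp_force: 59.0
```

Request:
drive_tool(
  linear=[
    [0,0,-0.2],
    [0,0,-0.5],
    [0,0,-0.8],
    [0,0,-1],
    [0,0,-1],
  ],
  twist=[
    [0,0,0],
    [0,0,0],
    [0,0,0],
    [0,0,0],
    [0,0,0],
  ],
  hand=[1,1,1,1,1],
)

```text
t: 9.42
tool_pos: [0.5987, -0.0678, 0.3711]
tool_rot: [0.729, -3.051, -0.002]
contact_force: [0.9, -0.4, -3.4]
opening: 0.0223
grasp_force: 58.9
```

```bash
python3 go.py .5996,-.069,.40 .466,.1855,.40 .466,.1855,.274
```

```text
t 9.42 [ 0.5987 -0.0678  0.3711] z [-4.8e-03  4.0e-04 -1.0e+00] open 0.0223 F [ 0.9 -0.4 -3.4] grip 58.9
.5996,-.069,.40 [-0.006 -0.047 -0.964] norm 0.97
.466,.1855,.40 [0.136 9.58  0.025] norm 9.58
.466,.1855,.274 [-0.017 -0.011  4.2  ] norm 4.2
```

Request:
drive_tool(
  linear=[
    [0,0.2,-0.9],
    [0,0.6,0],
    [0,0.9,0],
    [0.02,0.95,0],
    [0.02,0.95,0],
  ],
  twist=[
    [0,0,0],
    [0,0,0],
    [0,0,0],
    [0,0,0],
    [0,0,0],
  ],
  hand=[1,1,1,1,1],
)

```text
t: 9.83
tool_pos: [0.5482, 0.0285, 0.3976]
tool_rot: [0.728, -3.053, -0.002]
contact_force: [-0.8, 0.4, -2.2]
opening: 0.0222
grasp_force: 59.1
```

Request:
drive_tool(
  linear=[
    [0.02,0.95,0],
    [0.02,0.95,0],
    [0.02,0.95,0],
    [0.02,0.95,0],
    [0.02,0.95,0],
  ],
  twist=[
    [0,0,0],
    [0,0,0],
    [0,0,0],
    [0,0,0],
    [0,0,0],
  ],
  hand=[1,1,1,1,1],
)

```text
t: 10.25
tool_pos: [0.4808, 0.1544, 0.3978]
tool_rot: [0.73, -3.053, -0.0]
contact_force: [1.4, 0.8, -2.0]
opening: 0.0227
grasp_force: 59.0
```

Request:
drive_tool(
  linear=[
    [0,0.7,0],
    [0,0.5,0],
    [0,0,0.3],
    [0,0,0.7],
    [0,0,0.5],
  ],
  twist=[
    [0,0,0],
    [0,0,0],
    [0,0,0],
    [0,0,0],
    [0,0,0],
  ],
  hand=[1,1,1,1,1],
)

```text
t: 10.67
tool_pos: [0.4651, 0.1853, 0.3518]
tool_rot: [0.73, -3.053, -0.0]
contact_force: [-0.6, -0.0, -2.7]
opening: 0.0221
grasp_force: 59.1
```

Request:
drive_tool(
  linear=[
    [0,0,0.3],
    [0,0,0],
    [0,0,0],
  ],
  twist=[
    [0,0,0],
    [0,0,0],
    [0,0,0],
  ],
  hand=[1,1,1],
)

```text
t: 10.92
tool_pos: [0.4661, 0.1853, 0.3442]
tool_rot: [0.73, -3.054, 0.002]
contact_force: [0.8, 0.2, -1.3]
opening: 0.0225
grasp_force: 59.1
```

```bash
python3 go.py .466,.1855,.276
```

```text
t 10.92 [0.4661 0.1853 0.3442] z [-0.0012 -0.0013 -1.    ] open 0.0225 F [ 0.8  0.2 -1.3] grip 59.1
.466,.1855,.276 [-0.004  0.01   2.274] norm 2.27
```

Request:
drive_tool(
  linear=[
    [0,0,0.5],
    [0,0,0.5],
    [0,0,0.4],
    [0,0,0.3],
    [0,0,0.2],
  ],
  twist=[
    [0,0,0],
    [0,0,0],
    [0,0,0],
    [0,0,0],
    [0,0,0],
  ],
  hand=[1,1,1,1,1],
)

```text
t: 11.33
tool_pos: [0.4662, 0.1856, 0.2876]
tool_rot: [-0.731, 3.055, 0.0]
contact_force: [0.5, -0.6, -1.7]
opening: 0.0223
grasp_force: 59.2
```

Request:
drive_tool(
  linear=[
    [0,0,0.2],
    [0,0,0.1],
    [0,0,0.06],
    [0,0,0],
    [0,0,0],
  ],
  twist=[
    [0,0,0],
    [0,0,0],
    [0,0,0],
    [0,0,0],
    [0,0,0],
  ],
  hand=[1,1,1,1,1],
)

```text
t: 11.75
tool_pos: [0.4661, 0.1858, 0.2773]
tool_rot: [-0.731, 3.054, 0.0]
contact_force: [-0.6, -1.0, -2.7]
opening: 0.0219
grasp_force: 59.2
```

```bash
python3 go.py .466,.1855,.273
```

```text
t 11.75 [0.4661 0.1858 0.2773] z [ 7.e-04  4.e-04 -1.e+00] open 0.0219 F [-0.6 -1.  -2.7] grip 59.2
.466,.1855,.273 [ 0.008 -0.008  0.144] norm 0.14
```

Request:
drive_tool(
  linear=[
    [0,0,0.07],
    [0,0,0.06],
    [0,0,0.03],
    [0,0,0],
    [0,0,0],
  ],
  twist=[
    [0,0,0],
    [0,0,0],
    [0,0,0],
    [0,0,0],
    [0,0,0],
  ],
  hand=[1,1,1,1,1],
)

```text
t: 12.17
tool_pos: [0.4664, 0.1859, 0.274]
tool_rot: [-0.732, 3.052, 0.0]
contact_force: [-1.5, -0.9, 8.0]
opening: 0.0225
grasp_force: 60.3
```

Contact at 8 N, at the expected height. Releasing and moving up.

Request:
drive_tool(
  linear=[
    [0,0,0],
    [0,0,0],
    [0,0,0],
    [0,0,0],
    [0,0,0],
  ],
  twist=[
    [0,0,0],
    [0,0,0],
    [0,0,0],
    [0,0,0],
    [0,0,0],
  ],
  hand=[0.6,0.5,0.3,0.1,0],
)

```text
t: 12.58
tool_pos: [0.466, 0.1857, 0.272]
tool_rot: [0.731, -3.055, 0.0]
contact_force: [-0.1, 0.2, -0.3]
opening: 0.0767
grasp_force: 0.0
```

Request:
drive_tool(
  linear=[
    [0,0,0],
    [0,0,-0.3],
    [0,0,-0.7],
    [0,0,-1],
    [0,0,-1],
  ],
  twist=[
    [0,0,0],
    [0,0,0],
    [0,0,0],
    [0,0,0],
    [0,0,0],
  ],
  hand=[0,0,0,0,0],
)

```text
t: 13.0
tool_pos: [0.4658, 0.1855, 0.3632]
tool_rot: [0.731, -3.054, 0.001]
contact_force: [1.0, 0.6, 0.3]
opening: 0.0852
grasp_force: 0.0
```

```bash
python3 go.py .5343,-.3545,.375 .5343,-.3545,.291
```

```text
t 13.0 [0.4658 0.1855 0.3632] z [-0.0013 -0.0013 -1.    ] open 0.0852 F [1.  0.6 0.3] grip 0.0
.5343,-.3545,.375 [  6.115 -17.083  -0.372] norm 18.15
.5343,-.3545,.291 [-5.0e-03  2.0e-03  2.8e+00] norm 2.8
```

Request:
drive_tool(
  linear=[
    [0.32,-0.9,-0.37],
    [0.32,-0.9,0],
    [0.32,-0.9,0],
    [0.32,-0.9,0],
    [0.32,-0.9,0],
  ],
  twist=[
    [0,0,0],
    [0,0,0],
    [0,0,0],
    [0,0,0],
    [0,0,0],
  ],
  hand=[0,0,0,0,0],
)

```text
t: 13.42
tool_pos: [0.4841, 0.0423, 0.3742]
tool_rot: [-0.732, 3.054, 0.0]
contact_force: [0.8, -0.1, 0.5]
opening: 0.0855
grasp_force: 0.0
```

Request:
drive_tool(
  linear=[
    [0.32,-0.9,0],
    [0.32,-0.9,0],
    [0.32,-0.9,0],
    [0.32,-0.9,0],
    [0.32,-0.9,0],
  ],
  twist=[
    [0,0,0],
    [0,0,0],
    [0,0,0],
    [0,0,0],
    [0,0,0],
  ],
  hand=[0,0,0,0,0],
)

```text
t: 13.83
tool_pos: [0.5025, -0.1, 0.374]
tool_rot: [-0.731, 3.054, -0.0]
contact_force: [-0.2, 0.3, -0.0]
opening: 0.0854
grasp_force: 0.0
```

Request:
drive_tool(
  linear=[
    [0.32,-0.9,0],
    [0.32,-0.9,0],
    [0.32,-0.9,0],
    [0.32,-0.9,0],
    [0.32,-0.9,0],
  ],
  twist=[
    [0,0,0],
    [0,0,0],
    [0,0,0],
    [0,0,0],
    [0,0,0],
  ],
  hand=[0,0,0,0,0],
)

```text
t: 14.25
tool_pos: [0.5208, -0.2421, 0.374]
tool_rot: [-0.731, 3.055, -0.001]
contact_force: [0.8, -0.3, -0.4]
opening: 0.0856
grasp_force: 0.0
```

Request:
drive_tool(
  linear=[
    [0.32,-0.9,0],
    [0.32,-0.9,0],
    [0.32,-0.9,0],
    [0.3,-0.7,0],
    [0,0,0],
  ],
  twist=[
    [0,0,0],
    [0,0,0],
    [0,0,0],
    [0,0,0],
    [0,0,0],
  ],
  hand=[0,0,0,0,0],
)

```text
t: 14.67
tool_pos: [0.5332, -0.3522, 0.3731]
tool_rot: [0.725, -3.056, 0.002]
contact_force: [0.3, 0.5, 1.2]
opening: 0.0852
grasp_force: 0.0
```

```bash
python3 - <<'E'
from station import *
import cv2
d=grab_frame('side');cv2.imwrite('pics/s4.png',cv2.resize(d['frame'][60:390,100:400],None,fx=1.8,fy=1.8))
E
python3 go.py .5343,-.3545,.291
```

```text
t 14.72 [ 0.5331 -0.3506  0.373 ] z [-4.e-04  0.e+00 -1.e+00] open 0.0853 F [-0.3  0.4  0.1] grip 0.0
.5343,-.3545,.291 [ 0.022 -0.136  2.734] norm 2.74
```

View pics/s4.png

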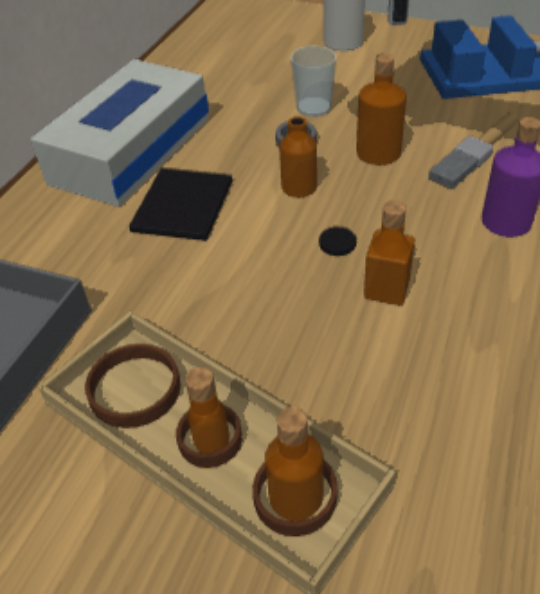

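The small and medium bottles stand in their rings (crop (208,430) and (295,470)), and the large one at (382,110) hasn't moved. Grasping it now.

Request:
drive_tool(
  linear=[
    [0.02,-0.13,0.9],
    [0,0,0.9],
    [0,0,0.6],
    [0,0,0.33],
    [0,0,0],
  ],
  twist=[
    [0,0,0],
    [0,0,0],
    [0,0,0],
    [0,0,0],
    [0,0,0],
  ],
  hand=[0,0,0,0,0.4],
)

```text
t: 15.13
tool_pos: [0.5341, -0.3514, 0.2892]
tool_rot: [0.731, -3.051, -0.005]
contact_force: [-0.5, -0.6, 0.4]
opening: 0.0753
grasp_force: 0.0
```

Request:
drive_tool(
  linear=[
    [0,0,0],
    [0,0,0],
    [0,0,0],
    [0,0,0],
    [0,0,0],
  ],
  twist=[
    [0,0,0],
    [0,0,0],
    [0,0,0],
    [0,0,0],
    [0,0,0],
  ],
  hand=[0.5,0.6,0.7,0.85,1],
)

```text
t: 15.55
tool_pos: [0.535, -0.3527, 0.293]
tool_rot: [-0.731, 3.053, -0.004]
contact_force: [0.5, -1.0, 2.7]
opening: 0.0222
grasp_force: 58.8
```

Request:
drive_tool(
  linear=[
    [0,0,0],
    [0,0,0],
    [0,0,0],
    [0,0,0],
    [0,0,0],
  ],
  twist=[
    [0,0,0],
    [0,0,0],
    [0,0,0],
    [0,0,0],
    [0,0,0],
  ],
  hand=[1,1,1,1,1],
)

```text
t: 15.97
tool_pos: [0.5351, -0.3528, 0.2929]
tool_rot: [-0.731, 3.053, -0.004]
contact_force: [0.3, -0.2, 5.4]
opening: 0.0223
grasp_force: 59.1
```

Request:
drive_tool(
  linear=[
    [0,0,-0.2],
    [0,0,-0.5],
    [0,0,-0.8],
    [0,0,-1],
    [0,0,-1],
  ],
  twist=[
    [0,0,0],
    [0,0,0],
    [0,0,0],
    [0,0,0],
    [0,0,0],
  ],
  hand=[1,1,1,1,1],
)

```text
t: 16.38
tool_pos: [0.534, -0.352, 0.3952]
tool_rot: [0.729, -3.052, -0.007]
contact_force: [0.8, 0.6, -2.1]
opening: 0.0226
grasp_force: 59.0
```

```bash
python3 go.py .5343,-.3545,.43 .6565,.1268,.43 .6565,.1268,.298
```

```text
t 16.38 [ 0.534  -0.352   0.3952] z [-0.0049  0.0031 -1.    ] open 0.0226 F [ 0.8  0.6 -2.1] grip 59.0
.5343,-.3545,.43 [ 0.031 -0.072 -1.159] norm 1.16
.6565,.1268,.43 [-10.888  12.467   0.03 ] norm 16.55
.6565,.1268,.298 [-0.013 -0.022  4.4  ] norm 4.4
```

Request:
drive_tool(
  linear=[
    [0,0,-0.8],
    [-0.2,0.2,-0.3],
    [-0.4,0.5,0],
    [-0.64,0.73,0],
    [-0.64,0.73,0],
  ],
  twist=[
    [0,0,0],
    [0,0,0],
    [0,0,0],
    [0,0,0],
    [0,0,0],
  ],
  hand=[1,1,1,1,1],
)

```text
t: 16.8
tool_pos: [0.555, -0.268, 0.427]
tool_rot: [0.727, -3.053, -0.005]
contact_force: [1.0, -0.2, -2.6]
opening: 0.0227
grasp_force: 59.1
```

Request:
drive_tool(
  linear=[
    [-0.64,0.73,0],
    [-0.64,0.73,0],
    [-0.64,0.73,0],
    [-0.64,0.73,0],
    [-0.64,0.73,0],
  ],
  twist=[
    [0,0,0],
    [0,0,0],
    [0,0,0],
    [0,0,0],
    [0,0,0],
  ],
  hand=[1,1,1,1,1],
)

```text
t: 17.22
tool_pos: [0.5912, -0.1259, 0.4269]
tool_rot: [0.73, -3.051, -0.004]
contact_force: [-0.2, -0.5, -1.0]
opening: 0.0224
grasp_force: 59.1
```

Request:
drive_tool(
  linear=[
    [-0.64,0.73,0],
    [-0.64,0.73,0],
    [-0.64,0.73,0],
    [-0.64,0.73,0],
    [-0.64,0.73,0],
  ],
  twist=[
    [0,0,0],
    [0,0,0],
    [0,0,0],
    [0,0,0],
    [0,0,0],
  ],
  hand=[1,1,1,1,1],
)

```text
t: 17.63
tool_pos: [0.6271, 0.0152, 0.4269]
tool_rot: [0.73, -3.051, -0.002]
contact_force: [0.3, -0.1, -2.2]
opening: 0.0221
grasp_force: 59.1
```

Request:
drive_tool(
  linear=[
    [-0.64,0.73,0],
    [-0.64,0.73,0],
    [-0.6,0.7,0],
    [-0.4,0.5,0],
    [0,0,0],
  ],
  twist=[
    [0,0,0],
    [0,0,0],
    [0,0,0],
    [0,0,0],
    [0,0,0],
  ],
  hand=[1,1,1,1,1],
)

```text
t: 18.05
tool_pos: [0.6526, 0.1192, 0.4265]
tool_rot: [0.736, -3.051, -0.002]
contact_force: [-0.4, 0.4, -2.7]
opening: 0.0222
grasp_force: 59.1
```

```bash
python3 go.py .6565,.1268,.34 .6565,.1268,.302
```

```text
t 18.05 [0.6526 0.1192 0.4265] z [-3.7e-03  2.0e-04 -1.0e+00] open 0.0222 F [-0.4  0.4 -2.7] grip 59.1
.6565,.1268,.34 [-0.24   0.16   2.884] norm 2.9
.6565,.1268,.302 [-0.004 -0.002  1.267] norm 1.27
```

Request:
drive_tool(
  linear=[
    [-0.23,0.16,0.3],
    [0,0,0.8],
    [0,0,0.8],
    [0,0,0.7],
    [0,0,0.3],
  ],
  twist=[
    [0,0,0],
    [0,0,0],
    [0,0,0],
    [0,0,0],
    [0,0,0],
  ],
  hand=[1,1,1,1,1],
)

```text
t: 18.47
tool_pos: [0.6552, 0.1216, 0.3372]
tool_rot: [0.726, -3.048, -0.0]
contact_force: [-1.3, -0.3, -3.2]
opening: 0.0224
grasp_force: 59.1
```

Request:
drive_tool(
  linear=[
    [0,0,0],
    [0,0,0],
  ],
  twist=[
    [0,0,0],
    [0,0,0],
  ],
  hand=[1,1],
)

```text
t: 18.63
tool_pos: [0.6567, 0.1221, 0.3421]
tool_rot: [0.73, -3.055, 0.001]
contact_force: [-0.2, 0.4, -2.1]
opening: 0.0223
grasp_force: 59.1
```

```bash
python3 go.py .6565,.1268,.302
```

```text
t 18.63 [0.6567 0.1221 0.3421] z [-5.e-04 -9.e-04 -1.e+00] open 0.0223 F [-0.2  0.4 -2.1] grip 59.1
.6565,.1268,.302 [-0.066  0.143  1.338] norm 1.35
```

Request:
drive_tool(
  linear=[
    [-0.07,0.14,0],
    [0,0,0.4],
    [0,0,0.4],
    [0,0,0.3],
    [0,0,0.2],
  ],
  twist=[
    [0,0,0],
    [0,0,0],
    [0,0,0],
    [0,0,0],
    [0,0,0],
  ],
  hand=[1,1,1,1,1],
)

```text
t: 19.05
tool_pos: [0.6559, 0.1272, 0.3012]
tool_rot: [0.73, -3.052, 0.0]
contact_force: [-0.9, -0.4, -3.5]
opening: 0.0227
grasp_force: 59.2
```

Request:
drive_tool(
  linear=[
    [0,0,0.05],
    [0,0,0],
    [0,0,0],
  ],
  twist=[
    [0,0,0],
    [0,0,0],
    [0,0,0],
  ],
  hand=[1,1,1],
)

```text
t: 19.3
tool_pos: [0.6567, 0.1273, 0.302]
tool_rot: [-0.731, 3.055, -0.0]
contact_force: [0.0, 0.1, -2.7]
opening: 0.0223
grasp_force: 59.2
```

```bash
python3 go.py .6565,.1268,.2985
```

```text
t 19.3 [0.6567 0.1273 0.302 ] z [ 5.e-04 -1.e-04 -1.e+00] open 0.0223 F [ 0.   0.1 -2.7] grip 59.2
.6565,.1268,.2985 [ 0.012 -0.013  0.115] norm 0.12
```

Request:
drive_tool(
  linear=[
    [0,0,0.06],
    [0,0,0.05],
    [0,0,0.02],
    [0,0,0],
    [0,0,0],
  ],
  twist=[
    [0,0,0],
    [0,0,0],
    [0,0,0],
    [0,0,0],
    [0,0,0],
  ],
  hand=[1,1,1,1,1],
)

```text
t: 19.72
tool_pos: [0.6567, 0.1273, 0.2989]
tool_rot: [-0.731, 3.054, -0.0]
contact_force: [-0.3, -0.0, 1.3]
opening: 0.0221
grasp_force: 59.6
```

Touchdown at +1.3 N. Releasing and backing off.

Request:
drive_tool(
  linear=[
    [0,0,0],
    [0,0,0],
    [0,0,0],
    [0,0,0],
    [0,0,0],
  ],
  twist=[
    [0,0,0],
    [0,0,0],
    [0,0,0],
    [0,0,0],
    [0,0,0],
  ],
  hand=[0.6,0.5,0.3,0.1,0],
)

```text
t: 20.13
tool_pos: [0.6564, 0.1273, 0.2979]
tool_rot: [0.731, -3.055, 0.0]
contact_force: [0.7, -0.0, -1.5]
opening: 0.0768
grasp_force: 0.0
```

Request:
drive_tool(
  linear=[
    [0,0,0],
    [0,0,-0.3],
    [0,0,-0.7],
    [0,0,-1],
    [0,0,-1],
  ],
  twist=[
    [0,0,0],
    [0,0,0],
    [0,0,0],
    [0,0,0],
    [0,0,0],
  ],
  hand=[0,0,0,0,0],
)

```text
t: 20.55
tool_pos: [0.6563, 0.1272, 0.3889]
tool_rot: [0.731, -3.054, 0.001]
contact_force: [1.0, 0.3, 0.5]
opening: 0.0852
grasp_force: 0.0
```

Request:
drive_tool(
  linear=[
    [0.3,-0.9,0],
    [0.3,-0.9,0],
    [0.3,-0.9,0],
    [0.3,-0.9,0],
    [0.3,-0.9,0],
  ],
  twist=[
    [0,0,0],
    [0,0,0],
    [0,0,0],
    [0,0,0],
    [0,0,0],
  ],
  hand=[0,0,0,0,0],
)

```text
t: 20.97
tool_pos: [0.6774, -0.0147, 0.389]
tool_rot: [-0.732, 3.054, -0.0]
contact_force: [-0.3, 0.2, -0.3]
opening: 0.0851
grasp_force: 0.0
```

Request:
drive_tool(
  linear=[
    [0.3,-0.9,0],
    [0.3,-0.9,0],
    [0.3,-0.9,0],
    [0.3,-0.6,0],
    [0,0,0],
  ],
  twist=[
    [0,0,0],
    [0,0,0],
    [0,0,0],
    [0,0,0],
    [0,0,0],
  ],
  hand=[0,0,0,0,0],
)

```text
t: 21.38
tool_pos: [0.6899, -0.122, 0.3884]
tool_rot: [-0.724, 3.057, -0.001]
contact_force: [0.7, 0.3, -0.9]
opening: 0.0857
grasp_force: 0.0
```

```bash
python3 - <<'E'
from station import *
from h import *
d=grab_frame('side');cv2.imwrite('pics/s5.png',cv2.resize(d['frame'][60:390,100:400],None,fx=1.8,fy=1.8))
W=cloud(d)
for n,g,h in(('L',(.6565,.1268),.152),('M',(.466,.1855),.128),('S',(.5612,.156),.104)):
    m=(np.hypot(W[...,0]-g[0],W[...,1]-g[1])<.045)&(W[...,2]>h-.02)&(W[...,2]<h+.02);z=np.percentile(W[m][:,2],98);p=W[m&(W[...,2]>z-.004)]
    print(n,z.round(4),'top centre off mm',((p.min(0)+p.max(0))[:2]/2*1000-np.array(g)*1000).round(1))
E
python3 go.py
```

```text
L 0.1519 top centre off mm [-1.4 -0.8]
M 0.1281 top centre off mm [-0.4 -0.4]
S 0.1043 top centre off mm [-1.  -0.1]
t 21.43 [ 0.69   -0.1202  0.3883] z [ 3.e-04 -2.e-04 -1.e+00] open 0.0857 F [-0.4 -0.1  0.8] grip 0.0
```

View pics/s5.png

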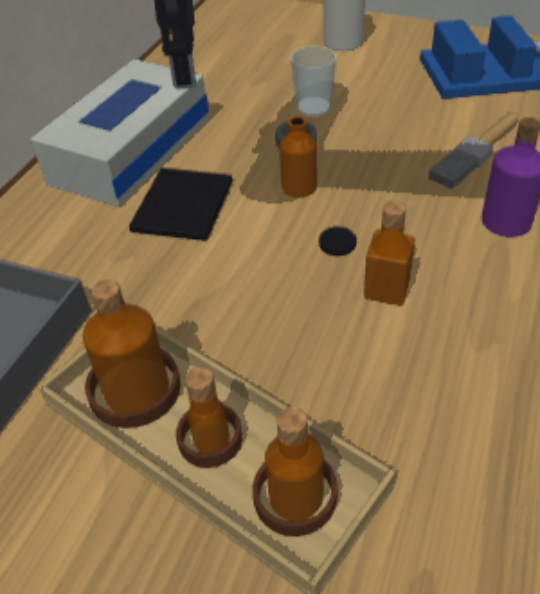

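All three bottles stand in their rings (crop (125,360), (208,420) and (295,470)). The tops are within 2 mm of the ring centres and at the right heights, and the look-alikes haven't moved.

```bash
python3 -c "
from station import *
print(close_job())"
```

```text
the job is handed in; nothing more can be done
None
```

I put the large, medium and small corked bottles upright in their matching rings, left the look-alikes where they were, and handed the job in at about 21 s; no verdict came back.

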